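# Lock the sharps box with its L-slot bolt

## Robot

A 7-joint arm with a two-finger parallel gripper is mounted at the origin on the work surface. World frame = base frame: x ahead of the robot, y to its left, z up, the work surface at z = 0. Lengths are in mm, angles in rad, forces in N, time in s.
With the tool pointing down it reaches from about 425 to 950 mm from the base axis. Payload 4.7 kg.
Tool frame: the origin (TCP) lies at the very end of the fingers, on their centre line; the grasp point (between the pads) lies 19 mm behind it (arm.grip_depth is the distance from the TCP to the grasp point, in mm); z points along the fingers, y is the line along which they close (so a half turn about z gives the same grasp; the last joint's range is limited). The gripper opens to 87 mm and grips with 3 to 60 N. Pads are 19 mm wide; open, the fingers measure 117 mm over their backs; the gripper's body (75 mm by 190 mm) begins 51 mm behind the grasp point.
Start: joints at [1.093, 0.469, -0.049, 1.532, 0.024, 1.141, -0.082], TCP at [292.919, -608.151, 222.573] pointing down, gripper open.
Joint ranges: [-2.59, 2.59], [-0.33, 1.99], [-1.39, 1.29], [0.1, 2.45], [-1.04, 4.18], [0.21, 1.99], [-2.66, 2.66]. Speed limits (rad/s): [2.57, 2.57, 3.14, 3.14, 3.14, 3.14, 3.14].

## Interface

Orientations are given as a unit quaternion [w, x, y, z].
In Python, from plant import arm gives the robot as it stands. The module is installed in compiled form; this text tells all that it offers.
- The arm moves only by the tool apply_moves, never from a script. Its argument "steps" is one flat list of numbers, 7 for each row, row after row: the finger opening in cm, from 0 to 8.7, then the shift along the tool's x, y, z in cm, then the turn, a rotation vector about the tool's x, y, z in rad. In form: [fingers, dx, dy, dz, rx, ry, rz, fingers, dx, dy, dz, rx, ry, rz, ...]. A call has exactly 5 rows; each row shifts and turns the commanded pose from where the row before left it, along the tool's axes as they then stand; what a row does not reach is not made up. A row lasts 1/8 s, in which the tool goes at most 62.5 mm and 10.7 degrees, less where a joint would pass 70% of its speed; a pose out of reach is approached as far as the arm can. A call with a gripper value outside its range is refused whole. The fingers move at their own pace and stop on an object; the grip force is fixed at half the most. Time passes only in rows, so rows that do not move let the fingers close, or fill a call up. It gives the time, the measured TCP pose, the force, the opening and the grip force at its end, in the units of the state.
- arm.state(): the state, without advancing time (a new reading comes with each control period).
- arm.capture(name): name is "scene" or "side" or "wrist"; returns the picture (420x560x3 uint8, blue, green, red); there is no depth.
- arm.camera_params(name): a dict with "mtx" (3x3 intrinsics, pixels), "k1" (the pictures are not rectified: a ray, as slopes to the right and down, at radius r is drawn at 1 + k1 r^2 times it, then the intrinsics apply), "eye" and "orientation" of the camera in the world; the wrist camera has in their place "mount" (4x4, takes a point from camera to tool coordinates, whose origin is the TCP and whose axes are the flange's). Camera axes: x right, y up, looking along -z (the intrinsics and any distortion apply to the point x, -y, -z); pixel columns grow to the right and rows downward; lengths in mm; the calibration is good to about 2 mm. A picture is of the moment at which its call begins: read the wrist's pose just before it. camera_params takes no time and is no camera call.
- arm.job_done(): hands the job in; it is judged then, once.
The state is a dict: "time": time; "joint_positions": joint angles; "qd": joint speeds; "joint_torque": joint torques, N m; "ee_pos": TCP position; "ee_rot": TCP orientation; "wrist_force": force on the tool from outside, world axes, zero at the start; "wrist_torque": the same for the moment, N m; "grip_width": finger opening in mm; "grasp_force": force on a finger pad.
Only numpy, scipy, OpenCV 4.12 (cv2) and the standard library are available. Lean on these libraries where they do the work, as an engineer would, in place of code of your own. Each camera call takes 0.05 s, during which the arm holds its last target. There are 200 camera calls.

## Task

Lock the white sharps box: with the fingertips or the outside of the fingers, push the knob on its lid along the long leg of the L-shaped slot to the corner, then along the short leg fully home to its end, and leave it there. Only push the knob: do not take it between the fingers and do not pull it up. Leave the jars, lid, scissors, cup, carton and spoon where they are.

Things in the scene. Friction and masses are not known exactly. Their poses are not given: they have to be found in the camera images.
- sharps_box: flat white steel box in which scissors and knives are locked away, 226 mm (x) x 306 mm (y) x 60 mm high, fixed to the table; origin at the centre of its underside, z up. On its lid sits an aluminium lock case, 130 mm (x from -65 to 65 mm) x 150 mm (y from -70 to 80 mm), its flat top 88 mm above the table, with an L-shaped slot 16 mm wide cut in it. At the box's -y end a small keeper bracket, 75 mm high, receives the bolt. Nothing on the box but the knob is higher than 90 mm
- knob_top (a point): centre of the top face of the round steel bolt knob that rides in the slot, 120 mm above the table. The knob is 26 mm across and upright, its side reaches from 95 mm to 118 mm above the table (a 4 mm gap lies between its underside and the lock case); it stands on a 12 mm steel pin that runs in the slot. About 2 N of sideways push moves it (more when quick), it stays where it is left
- slot_start (a point): centre of the slot's open end, where the long leg begins, on the top face of the lock case (88 mm above the table). With the pin here the knob's centre stands over this point (the same for the next two)
- slot_corner (a point): the slot's corner, on the same face: 70 mm from slot_start along the box's -y; end of the long leg and start of the short leg
- slot_end (a point): the slot's locked end, on the same face: 35 mm from slot_corner along the box's +x; end of the short leg
- bolt_throw (a joint): how far the knob has gone along the long leg, m: 0 at slot_start, 0.070 at the corner (hard stop), grows along the box's -y. In the short leg it stays between 0.068 and 0.070
- bolt_side (a joint): how far the knob has gone along the short leg, m: 0 in the long leg (up to 0.002 of play), 0.035 at slot_end (hard stop), grows along the box's +x; the slot's wall blocks it until bolt_throw is over about 0.066
- knob_pull (a joint): how far the knob has been pulled up off its seat against its spring, m: 0 seated, 0.012 at most; 4 N lifts it off, 400 N/m
- jar_capped: screw-capped glass preserving jar filled with lime slices, 80 mm across, 140 mm high; origin at the underside (bystander, loose)
- jar_open: the same jar without a cap, 80 mm across, 136 mm high; origin at the underside (bystander, loose)
- jar_lid: loose green screw lid lying flat, 72 mm across, 14 mm high; origin at the underside (bystander, loose)
- scissors: kitchen scissors lying flat, 175 mm long along x (blades to +x), 70 mm wide, 11 mm high; origin at the underside (bystander, loose)
- cup: white handleless cup, 76 mm across, 80 mm high; origin at the underside (bystander, loose)
- carton: white and blue upright sugar carton, 60 x 100 x 140 mm; origin at the underside (bystander, loose)
- spoon: steel spoon lying along its x axis, about 200 mm long; origin at the underside (bystander, loose)

How it is judged (in metres and radians):
On the way, in this order (a step that is already met when the one before it is completed fails the run):
1. the knob has been pushed along the long leg to the corner (value of joint bolt_throw above 0.063 m).
2. the knob has been pushed along the short leg to its end (value of joint bolt_throw above 0.063 m and value of joint bolt_side above 0.031 m), for 0.2 s.
At the end, for the whole second after the job is handed in: The knob rests at the locked end of the slot: within 4 mm of the end of the short leg (bolt_side over 0.031) and at the far end of the long leg (bolt_throw over 0.063), seated (raised less than 3 mm) and at rest (all of step 2 and value of joint knob_pull below 0.003 m and velocity of joint bolt_side between -0.005 and 0.005 m/s); the robot touches nothing.
It fails at once if the knob is pulled up more than 6 mm (value of joint knob_pull above 0.006 m).
It fails at once if the knob is taken between the fingers (the grasp point, midway between the finger pads, comes within 10 mm of the knob's axis and lower than 8 mm above its top) (horizontal distance between the grasp point and knob_top below 0.01 m and z of the grasp point in the frame of knob_top below 0.008 m).
It fails at once if a bystander is moved more than 30 mm, lifted or knocked over (distance of any of jar_capped, jar_open, jar_lid, scissors, cup, carton, spoon from where it was at the start of the episode above 0.03 m or angle between any of jar_capped, jar_open, cup, carton's own z axis and vertical above 0.5 rad).
It also fails if it takes over 38 s, if anything falls off the work surface, if the arm or the gripper's body presses on something with over 40 N, if the wrist force passes 120 N, or if a joint passes its speed limit or range.

## Working session

There is one attempt and no reset: what is moved stays moved. The work goes in short steps, Python scripts to look and compute and a tool call to move; the robot and the scene stay as the last step left them, time stands still between calls to the robot, and variables do not carry over. Pictures are saved under pics/ and viewed, at most 10 in all, crops included, and the job is handed in when it is done.

Besides the shell and the picture viewer there is one more tool, called after ">>>" as name(argument=value, ...) on one line, values as JSON. apply_moves: Moves the arm, as the interface text tells. Its arguments: {"type":"object","properties":{"steps":{"type":"array"}},"required":["steps"]}

```bash
mkdir -p pics; python3 - <<'E'
from plant import arm
import cv2
s=arm.state(); print(s['time'],s['ee_pos'],s['ee_rot'],s['grip_width'])
for n in("scene","side"):
    cv2.imwrite(f"pics/{n}0.png",arm.capture(n)); p=arm.camera_params(n); print(n,p)
print(arm.camera_params("wrist"))
E
```

```text
0.0 [ 292.62345501 -607.60937751  221.50926467] [-9.34103338e-04  9.74918172e-01  2.22561491e-01 -2.62674552e-04] 87.0713078256952
scene {'mtx': array([[500.67634425,   0.        , 286.55567164],
       [  0.        , 500.67634425, 209.00450157],
       [  0.        ,   0.        ,   1.        ]]), 'k1': -0.05325286840973654, 'eye': array([1388.64648754,  328.5248891 , 1192.33830319]), 'orientation': array([0.5115381 , 0.18347004, 0.27736754, 0.79229715])}
side {'mtx': array([[446.33582748,   0.        , 280.24725482],
       [  0.        , 446.33582748, 203.23197148],
       [  0.        ,   0.        ,   1.        ]]), 'k1': -0.06292846485154067, 'eye': array([ 513.63324148, -987.26518863,  893.1411517 ]), 'orientation': array([ 0.90107442,  0.43073112, -0.01907823, -0.04660058])}
{'mtx': array([[357.23438054,   0.        , 277.74320126],
       [  0.        , 357.23438054, 211.33146576],
       [  0.        ,   0.        ,   1.        ]]), 'k1': -0.045590796925921134, 'mount': array([[-1.03135669e-03,  9.66468516e-01,  2.56783069e-01,
         7.05133383e+01],
       [ 9.99999373e-01,  1.10901004e-03, -1.57593116e-04,
         1.13732783e-01],
       [-4.37083787e-04,  2.56782746e-01, -9.66469053e-01,
        -1.63357093e+02],
       [ 0.00000000e+00,  0.00000000e+00,  0.00000000e+00,
         1.00000000e+00]])}
```

View pics/scene0.png

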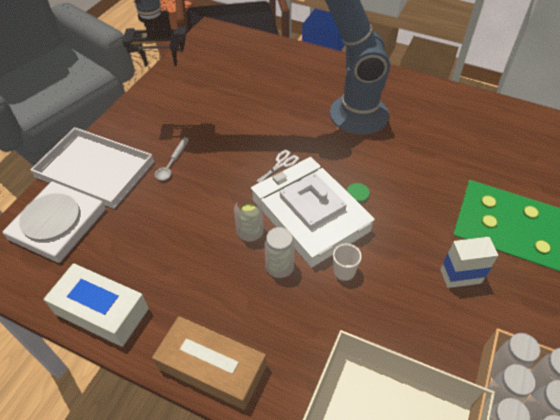

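View pics/side0.png

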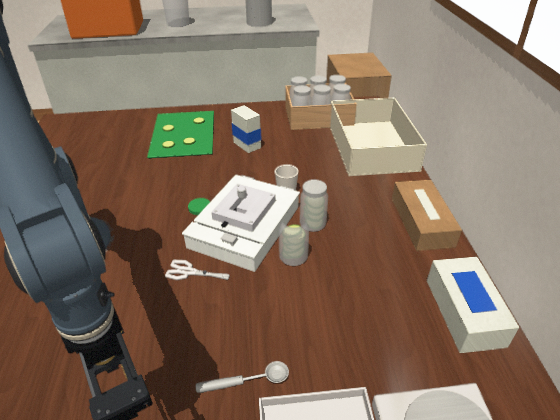

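The scene view shows the white box at about (312,210) with its lock case. In the side view the box is at about (243,218), the keeper at (229,238) and the knob near (241,190). I'll enlarge both views.

```bash
cat > h.py <<'E'
import numpy as np, cv2
from scipy.spatial.transform import Rotation as R
from plant import arm
def ray(n,uv,state=None):
    p=arm.camera_params(n); K=p['mtx']
    d=np.array([p['k1'],0,0,0.])
    x,y=cv2.undistortPoints(np.array([[uv]],float),K,d)[0,0]
    c=np.array([x,-y,-1.])
    if n=='wrist':
        M=p['mount']; q=state['ee_rot']; T=R.from_quat([q[1],q[2],q[3],q[0]])
        return T.apply(M[:3,3])+state['ee_pos'],T.apply(M[:3,:3]@c)
    q=p['orientation']; return p['eye'],R.from_quat([q[1],q[2],q[3],q[0]]).apply(c)
def onz(n,uv,z,state=None):
    o,d=ray(n,uv,state); return o+d*(z-o[2])/d[2]
E
python3 - <<'E'
import cv2,numpy as np
a=cv2.imread('pics/scene0.png')[150:270,240:380]; b=cv2.imread('pics/side0.png')[165:275,170:330]
cv2.imwrite('pics/c.png',np.hstack([cv2.resize(a,(400,343),interpolation=2),cv2.resize(b,(400,275),interpolation=2)[:343] if 0 else cv2.copyMakeBorder(cv2.resize(b,(400,275),interpolation=2),0,68,0,0,0)]))
E
```

```text
(no output)
```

View pics/c.png

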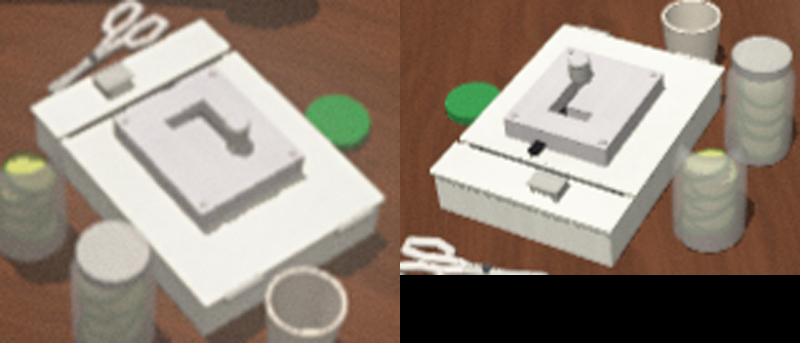

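Enlarged: the knob is at the far end of the long leg. The short leg runs towards the jars, and the box corners are clear.

```bash
python3 - <<'E'
from h import *
s=140/400
P=lambda x,y:(240+x*s,150+y*s); Q=lambda x,y:(170+(x-400)/2.5,165+y/2.5)
c=np.array([onz('scene',P(*p),60)for p in[(33,108),(200,20),(383,197),(205,305)]])
d=np.array([onz('side',Q(*p),60)for p in[(613,234),(433,172),(563,27),(722,70)]])
print(c.round(),d.round(),c.mean(0),d.mean(0))
for k in(c,d): print(np.linalg.norm(np.diff(k,axis=0),axis=1).round(), np.degrees(np.arctan2(*(k[0]-k[3])[[1,0]])),np.degrees(np.arctan2(*(k[1]-k[2])[[1,0]])))
print('knob',onz('scene',P(237,125),120),onz('side',Q(578,57),120))
o1,d1=ray('scene',P(237,125));o2,d2=ray('side',Q(578,57))
t=np.linalg.lstsq(np.c_[d1,-d2],o2-o1,rcond=None)[0];print(o1+d1*t[0],o2+d2*t[1])
print('cornerslot',onz('scene',P(200,105),88),onz('side',Q(563,108),88),'end',onz('scene',P(172,122),88),onz('side',Q(585,113),88))
for n,u in(('scene',P(113,235)),('scene',P(22,165))):print('jars top',onz(n,u,140))
print('jar side',onz('side',Q(762,60),140),onz('side',Q(708,158),136))
print('cup',onz('side',Q(690,20),80),'lid',onz('side',Q(473,104),14))
E
```

```text
[[ 522. -167.   60.]
 [ 329.  -57.   60.]
 [ 483.  206.   60.]
 [ 676.   92.   60.]] [[ 525. -179.   60.]
 [ 333.  -65.   60.]
 [ 482.  195.   60.]
 [ 674.   83.   60.]] [502.63481916  18.57627648  60.        ] [503.74873845   8.65526438  60.        ]
[222. 304. 224.] -120.72197082061636 -120.34261377298526
[224. 300. 222.] -119.47381291370269 -119.77489516138043
knob [504.63194853  52.65724009 120.        ] [500.47402787  48.48203638 120.        ]
[501.60345693  51.71216191 116.32634148] [500.42542207  52.30774493 117.14427165]
cornerslot [ 4.68839682e+02 -2.03305965e-01  8.80000000e+01] [479.84049361  -3.26485719  88.        ] end [502.00320558 -17.3414171   88.        ] [504.36983212 -14.81629761  88.        ]
jars top [690.78140146   3.47222379 140.        ]
jars top [ 651.9460417  -109.10073107  140.        ]
jar side [705.3817502   -6.16317366 140.        ] [ 625.89739216 -157.2332955   136.        ]
cup [643.50759484 164.81417437  80.        ] lid [365.0031061  107.08190937  14.        ]
```

Box centre is about (503,14) with yaw −30°. The knob is near (501,52,~118), which fits the slot geometry. Next I'll move over the slot with the fingers open for a closer wrist look.

>>> apply_moves(steps=[8.7, 2.8, -3.1, 0, 0, 0, 0, 8.7, 3.3, -3.7, 0, 0, 0, 0, 8.7, 3.3, -3.7, 0, 0, 0, 0, 8.7, 3.3, -3.7, 0, 0, 0, 0, 8.7, 3.3, -3.7, 0, 0, 0, 0])

```text
time: 0.72
ee_pos: [359.5, -375.7, 222.3]
ee_rot: [-0.0, 0.975, 0.223, -0.0]
wrist_force: [0.1, 0.2, 0.1]
grip_width: 86.9
grasp_force: 0.0
```

>>> apply_moves(steps=[8.7, 3.3, -3.7, 0, 0, 0, 0, 8.7, 3.3, -3.7, 0, 0, 0, 0, 8.7, 3.3, -3.7, 0, 0, 0, 0, 8.7, 3.3, -3.7, 0, 0, 0, 0, 8.7, 3.3, -3.7, 0, 0, 0, 0])

```text
time: 1.35
ee_pos: [427.8, -137.6, 222.4]
ee_rot: [0.0, 0.975, 0.222, -0.0]
wrist_force: [0.5, -0.3, -1.0]
grip_width: 86.9
grasp_force: 0.0
```

>>> apply_moves(steps=[8.7, 3.3, -3.7, 0, 0, 0, 0, 8.7, 3.3, -3.7, 0, 0, 0, 0, 8.7, 0, 0, 0, 0, 0, -0.18, 8.7, 0, 0, 0, 0, 0, -0.18, 8.7, 0, 0, 0, 0, 0, -0.18])

```text
time: 1.98
ee_pos: [454.8, -43.7, 222.2]
ee_rot: [-0.0, 0.879, 0.477, -0.0]
wrist_force: [0.3, 0.1, -0.1]
grip_width: 87.2
grasp_force: 0.0
```

>>> apply_moves(steps=[8.7, 0, 0, 0, 0, 0, -0.06, 8.7, 0, 0, 0, 0, 0, 0, 8.7, 0, 0, 0, 0, 0, 0, 8.7, 0, 0, 0, 0, 0, 0, 8.7, 0, 0, 0, 0, 0, 0])

```text
time: 2.6
ee_pos: [455.1, -43.8, 222.6]
ee_rot: [0.0, 0.866, 0.501, 0.0]
wrist_force: [-0.4, -0.5, 0.4]
grip_width: 87.1
grasp_force: 0.0
```

```bash
python3 - <<'E'
from h import *
s=arm.state(); im=arm.capture('wrist'); cv2.imwrite('pics/w1.png',im)
print(s['time'],s['ee_pos'],s['ee_rot'],s['wrist_force']); import pickle; pickle.dump(s,open('s1.pkl','wb'))
E
```

```text
2.6 [455.14713352 -43.83204828 222.55279075] [3.66197978e-05 8.65669073e-01 5.00616675e-01 1.38370082e-05] [-0.35217966 -0.51358877  0.35854447]
```

View pics/w1.png

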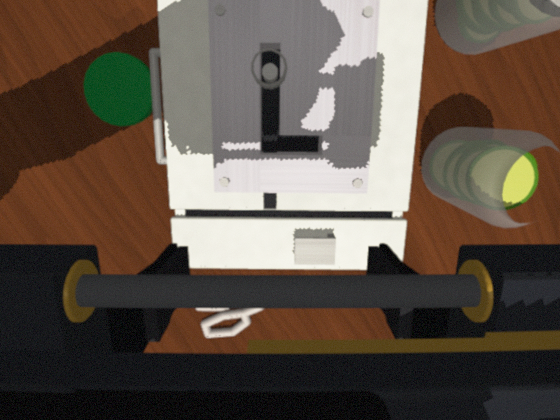

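The wrist view is aligned with the box. The knob top is at (269,68). The slot runs vertically at column 270 over rows 43–152, and the short leg goes right to column 319 at row 143.

```bash
python3 - <<'E'
from h import *
import pickle; s=pickle.load(open('s1.pkl','rb'))
W=lambda u,v,z:onz('wrist',(u,v),z,s)
k=W(269,69,120);bx=np.array([.866,-.5,0]);by=np.array([.5,.866,0]);o=np.array([503,14,0.])
f=lambda n,p:print(n,p.round(1),'box',((p-o)@bx).round(1),((p-o)@by).round(1))
f('knob',k)
f('slot far edge',W(270,43,88));f('corner bl',W(261,152,88));f('end br',W(319,143,88)); f('corner br',W(319,152,88))
f('slot left',W(261,110,88));f('slot right',W(279,110,88))
f('boxL',W(158,3,60));f('boxL2',W(172,210,60));f('boxR',W(427,3,60));f('boxR2',W(405,213,60))
f('screw',W(220,11,88));f('',W(368,12,88));f('',W(225,182,88));f('',W(358,183,88))
E
```

```text
knob [501.6  48.1 120. ] box -18.3 28.9
slot far edge [513.2  68.   88. ] box -18.1 51.9
corner bl [464.5  -0.8  88. ] box -26.0 -32.1
end br [509.6 -18.3  88. ] box 21.8 -24.7
corner br [506.1 -24.8  88. ] box 22.0 -32.0
slot left [481.6  28.1  88. ] box -25.6 1.5
slot right [494.1  20.9  88. ] box -11.1 1.5
boxL [450.7 147.2  60. ] box -111.9 89.2
boxL2 [361.3  -7.   60. ] box -112.2 -89.1
boxR [645.3  35.5  60. ] box 112.5 89.8
boxR2 [ 551.3 -120.    60. ] box 108.9 -91.9
screw [491.9 107.   88. ] box -56.1 75.0
 [589.4  50.2  88. ] box 56.7 74.6
 [425.3  -7.2  88. ] box -56.7 -57.2
 [522.4 -64.2  88. ] box 55.9 -58.0
```

The knob sits about 15 mm along the leg, at box (−18,29). The corner is at about (−18,−25) and the end at about (17,−25). I'll close the fingers, stage behind the knob at box y=70, then descend.

>>> apply_moves(steps=[0, 2.9, -0.1, 0, 0, 0, 0, 0, 2.9, -0.1, 0, 0, 0, 0, 0, 2.9, -0.1, 0, 0, 0, 0, 0, 2.9, -0.2, 0, 0, 0, 0, 0, 2.8, -0.1, 0, 0, 0, 0])

```text
time: 3.28
ee_pos: [522.2, 84.8, 222.5]
ee_rot: [0.0, 0.866, 0.501, 0.0]
wrist_force: [0.4, -0.6, 0.1]
grip_width: 45.2
grasp_force: 0.0
```

>>> apply_moves(steps=[0, 0, 0, 2, 0, 0, 0, 0, 0, 0, 3, 0, 0, 0, 0, 0, 0, 3, 0, 0, 0, 0, 0, 0, 2, 0, 0, 0, 0, 0, 0, 1, 0, 0, 0])

```text
time: 3.9
ee_pos: [521.2, 83.8, 111.4]
ee_rot: [-0.0, 0.866, 0.501, -0.001]
wrist_force: [0.3, 0.7, 0.3]
grip_width: 1.9
grasp_force: 0.0
```

>>> apply_moves(steps=[0, 0, 0, 0.6, 0, 0, 0, 0, 0, 0, 0.5, 0, 0, 0, 0, 0, 0, 0, 0, 0, 0, 0, 0, 0, 0, 0, 0, 0, 0, 0, 0, 0, 0, 0, 0])

```text
time: 4.53
ee_pos: [522.0, 84.0, 102.0]
ee_rot: [0.0, 0.866, 0.501, 0.0]
wrist_force: [0.4, -0.4, 0.7]
grip_width: 0.5
grasp_force: 0.0
```

```bash
python3 - <<'E'
from h import *
s=arm.state(); print(s['time'],s['ee_pos'],s['ee_rot'],s['wrist_force'],s['grip_width'])
im=arm.capture('side')[150:270,160:320]; cv2.imwrite('pics/s2.png',cv2.resize(im,(640,480),interpolation=2))
E
```

```text
4.525 [522.04019555  83.95459029 101.95304001] [2.16369021e-04 8.65645836e-01 5.00656652e-01 3.94972404e-04] [ 0.42900678 -0.36640459  0.69400579] 0.49189408284526415
```

View pics/s2.png

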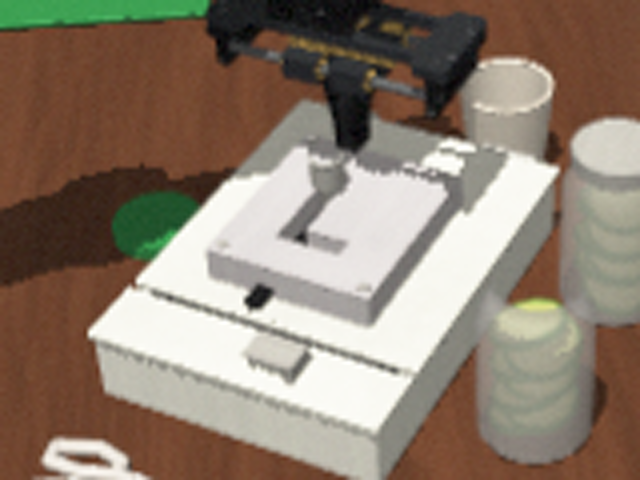

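The closed fingers stand just behind the knob, in line with the leg. Pushing along box −y (tool −x).

>>> apply_moves(steps=[0, -0.8, 0, 0, 0, 0, 0, 0, -0.8, 0, 0, 0, 0, 0, 0, -0.6, 0, 0, 0, 0, 0, 0, -0.6, 0, 0, 0, 0, 0, 0, -0.6, 0, 0, 0, 0, 0])

```text
time: 5.2
ee_pos: [504.7, 54.5, 101.6]
ee_rot: [-0.0, 0.866, 0.501, 0.0]
wrist_force: [0.6, 1.9, -1.3]
grip_width: 0.6
grasp_force: 1.2
```

>>> apply_moves(steps=[0, -0.6, 0, 0, 0, 0, 0, 0, -0.6, 0, 0, 0, 0, 0, 0, -0.5, 0, 0, 0, 0, 0, 0, -0.5, 0, 0, 0, 0, 0, 0, -0.4, 0, 0, 0, 0, 0])

```text
time: 5.82
ee_pos: [491.5, 31.7, 101.5]
ee_rot: [-0.0, 0.866, 0.501, -0.0]
wrist_force: [-0.0, 2.6, 0.3]
grip_width: 0.6
grasp_force: 1.2
```

>>> apply_moves(steps=[0, -0.3, 0, 0, 0, 0, 0, 0, -0.2, 0, 0, 0, 0, 0, 0, -0.2, 0, 0, 0, 0, 0, 0, -0.2, 0, 0, 0, 0, 0, 0, 0, 0, 0, 0, 0, 0])

```text
time: 6.45
ee_pos: [487.1, 23.9, 101.5]
ee_rot: [0.0, 0.866, 0.501, -0.0]
wrist_force: [-0.7, 0.8, 1.0]
grip_width: 0.3
grasp_force: 0.9
```

>>> apply_moves(steps=[0, -0.2, 0, 0, 0, 0, 0, 0, -0.1, 0, 0, 0, 0, 0, 0, -0.1, 0, 0, 0, 0, 0, 0, 0, 0, 0, 0, 0, 0, 0, 0, 0, 0, 0, 0, 0])

```text
time: 7.08
ee_pos: [485.2, 20.6, 101.5]
ee_rot: [0.0, 0.866, 0.501, -0.0]
wrist_force: [-0.3, 2.5, 0.7]
grip_width: 0.7
grasp_force: 1.0
```

>>> apply_moves(steps=[0, -0.1, 0, 0, 0, 0, 0, 0, -0.1, 0, 0, 0, 0, 0, 0, -0.1, 0, 0, 0, 0, 0, 0, 0, 0, 0, 0, 0, 0, 0, 0, 0, 0, 0, 0, 0])

```text
time: 7.7
ee_pos: [484.9, 19.5, 101.8]
ee_rot: [-0.0, 0.865, 0.501, 0.002]
wrist_force: [1.7, 5.4, -2.1]
grip_width: 0.4
grasp_force: 3.2
```

The knob is at the hard stop: the force rose and the arm lagged. I'll back off, lift, and go to the knob's box −x side.

>>> apply_moves(steps=[0, 1.0, 0, 0, 0, 0, 0, 0, 2.0, 0, 0, 0, 0, 0, 0, 0, 0, -2.0, 0, 0, 0, 0, 0, 0, -3, 0, 0, 0, 0, 0, 0, -1.0, 0, 0, 0])

```text
time: 8.32
ee_pos: [500.4, 44.8, 163.1]
ee_rot: [0.001, 0.866, 0.501, 0.001]
wrist_force: [0.1, 0.6, 0.2]
grip_width: 0.4
grasp_force: 0.0
```

>>> apply_moves(steps=[0, 0, -2.2, 0, 0, 0, 0, 0, 0, -2.3, 0, 0, 0, 0, 0, -2.5, 0, 0, 0, 0, 0, 0, -2.4, 0, 0, 0, 0, 0, 0, 0, 0, 0, 0, 0, 0])

```text
time: 8.95
ee_pos: [432.7, 23.4, 160.6]
ee_rot: [-0.0, 0.866, 0.5, -0.002]
wrist_force: [0.1, 0.2, 0.5]
grip_width: 0.9
grasp_force: 0.0
```

```bash
python3 - <<'E'
from h import *
s=arm.state(); p=s['ee_pos']-[503,14,0]; print(s['time'],s['ee_pos'],p@[.866,-.5,0],p@[.5,.866,0],s['wrist_force'])
a=arm.capture('side')[150:270,160:320]; b=arm.capture('scene')[140:260,240:400]
cv2.imwrite('pics/s3.png',np.hstack([cv2.resize(i,(400,300),interpolation=2) for i in(a,b)]))
E
```

```text
8.95 [432.67965647  23.36411179 160.56936893] -65.5794733937089 -27.05085095639577 [0.08013112 0.22346584 0.54581729]
```

View pics/s3.png

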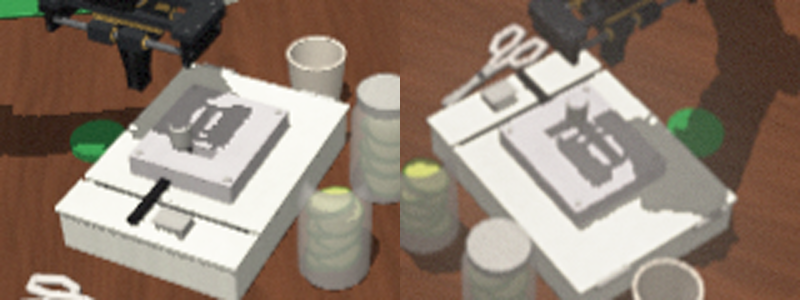

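Both views show the knob at the corner and the black bolt extended to the keeper. Fingers are at box (−66,−27), clear of the knob. I'll descend, then push along box +x.

>>> apply_moves(steps=[0, 0, 0, 1.5, 0, 0, 0, 0, 0, 0, 2, 0, 0, 0, 0, 0, 0, 1.5, 0, 0, 0, 0, 0, 0, 0.9, 0, 0, 0, 0, 0, 0, 0, 0, 0, 0])

```text
time: 9.68
ee_pos: [435.0, 24.3, 101.8]
ee_rot: [-0.0, 0.865, 0.501, -0.001]
wrist_force: [-0.1, -0.4, -0.7]
grip_width: 0.4
grasp_force: 0.0
```

>>> apply_moves(steps=[0, 0, 0.6, 0, 0, 0, 0, 0, 0, 0.6, 0, 0, 0, 0, 0, 0, 0.6, 0, 0, 0, 0, 0, 0, 0.6, 0, 0, 0, 0, 0, 0, 0.5, 0, 0, 0, 0])

```text
time: 10.3
ee_pos: [460.3, 9.6, 102.6]
ee_rot: [-0.0, 0.866, 0.501, -0.0]
wrist_force: [-1.9, 1.4, 2.3]
grip_width: 0.4
grasp_force: 1.2
```

>>> apply_moves(steps=[0, 0, 0.5, 0, 0, 0, 0, 0, 0, 0.5, 0, 0, 0, 0, 0, 0, 0.4, 0, 0, 0, 0, 0, 0, 0.4, 0, 0, 0, 0, 0, 0, 0, 0, 0, 0, 0])

```text
time: 10.92
ee_pos: [476.5, 0.2, 102.5]
ee_rot: [0.0, 0.866, 0.501, 0.0]
wrist_force: [-0.8, -0.8, 0.3]
grip_width: 0.7
grasp_force: 0.3
```

>>> apply_moves(steps=[0, 0, 0.2, 0, 0, 0, 0, 0, 0, 0.2, 0, 0, 0, 0, 0, 0, 0.2, 0, 0, 0, 0, 0, 0, 0, 0, 0, 0, 0, 0, 0, 0, 0, 0, 0, 0])

```text
time: 11.55
ee_pos: [481.4, -2.5, 102.5]
ee_rot: [0.0, 0.866, 0.501, 0.0]
wrist_force: [-0.6, 0.3, -0.3]
grip_width: 0.7
grasp_force: 0.6
```

>>> apply_moves(steps=[0, 0, 0.2, 0, 0, 0, 0, 0, 0, 0.1, 0, 0, 0, 0, 0, 0, 0.1, 0, 0, 0, 0, 0, 0, 0, 0, 0, 0, 0, 0, 0, 0, 0, 0, 0, 0])

```text
time: 12.18
ee_pos: [484.8, -4.5, 102.5]
ee_rot: [0.0, 0.866, 0.501, -0.0]
wrist_force: [-2.2, 0.5, -0.3]
grip_width: 0.5
grasp_force: 0.8
```

>>> apply_moves(steps=[0, 0, 0.2, 0, 0, 0, 0, 0, 0, 0.1, 0, 0, 0, 0, 0, 0, 0.1, 0, 0, 0, 0, 0, 0, 0, 0, 0, 0, 0, 0, 0, 0, 0, 0, 0, 0])

```text
time: 12.8
ee_pos: [485.9, -5.2, 102.2]
ee_rot: [-0.002, 0.865, 0.501, -0.002]
wrist_force: [-7.3, 3.7, 4.7]
grip_width: 0.5
grasp_force: 4.1
```

Hard stop reached: force is 8 N and the arm lagged. Backing off, lifting and checking.

>>> apply_moves(steps=[0, 0, -0.8, 0, 0, 0, 0, 0, 0, -2.0, 0, 0, 0, 0, 0, 0, -1.5, 0, 0, 0, 0, 0, 0, 0, -3, 0, 0, 0, 0, 0, 0, -5, 0, 0, 0])

```text
time: 13.42
ee_pos: [449.1, 15.5, 182.4]
ee_rot: [-0.001, 0.865, 0.501, -0.001]
wrist_force: [0.4, -0.3, 0.7]
grip_width: 0.4
grasp_force: 0.0
```

>>> apply_moves(steps=[0, -3, 0, -4, 0, 0, 0, 0, -3, 0, 0, 0, 0, 0, 0, 0, 0, 0, 0, 0, 0, 0, 0, 0, 0, 0, 0, 0, 0, 0, 0, 0, 0, 0, 0])

```text
time: 14.05
ee_pos: [421.2, -35.9, 222.3]
ee_rot: [-0.0, 0.865, 0.502, 0.0]
wrist_force: [0.1, -0.1, 0.5]
grip_width: 0.4
grasp_force: 0.0
```

```bash
python3 - <<'E'
from h import *
import pickle
s=arm.state(); print(s['time'],s['ee_pos'],s['wrist_force']);pickle.dump(s,open('s4.pkl','wb'))
cv2.imwrite('pics/w4.png',arm.capture('wrist'))
E
```

```text
14.05 [421.21417762 -35.91686489 222.30761092] [ 0.12665821 -0.06218383  0.50208189]
```

View pics/w4.png

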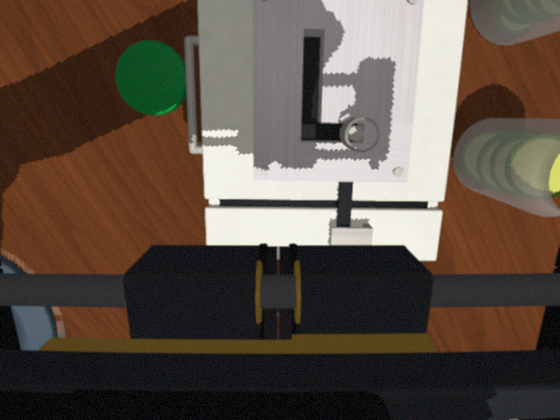

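The knob (360,134) is at the right end of the short leg, and the bolt is in the keeper. I'll check the number, then hand in if it holds.

```bash
python3 - <<'E'
from h import *
import pickle; s=pickle.load(open('s4.pkl','rb'))
p=onz('wrist',(360,134),120,s)-[503,14,0]; x,y=p@[.866,-.5,0],p@[.5,.866,0]; print(x,y)
if x>13 and y<-21: print(arm.job_done())
E
```

```text
14.48205506742573 -25.760826758350678
the job is handed in; nothing more can be done
None
```

The box is locked and handed in: the knob was pushed to the corner, then along the short leg until it hit the hard stop. A last wrist-camera check put it at box (14, −26) mm, about 2 mm short of my estimate of the slot's end at (17, −25) and roughly within the 2 mm calibration. The arm was clear of everything at about 14 s.

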